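# Take the weighing pan off the kitchen scale with the lemon in it

### The arm

A 7-joint arm with a two-finger parallel gripper is mounted at the origin on a cart in front of the work surface, level with it; the furniture and walls round the work are solid. World frame = base frame: x ahead of the robot, y to its left, z up, the work surface at z = 0. Lengths are in m, angles in rad, forces in N, time in s.
With the tool pointing down it reaches from about 0.425 to 1.025 m from the base axis. Payload 9.4 kg.
Tool frame: the origin (TCP) lies at the very end of the fingers, on their centre line; the grasp point (between the pads) lies grip_point_offset behind it (grip_point_offset is the distance from the TCP to the grasp point, in m); z points along the fingers, y is the line along which they close (so a half turn about z gives the same grasp; the last joint's range is limited). The gripper opens to 85 mm and grips with 20 to 120 N. Pads are 22 mm wide; open, the fingers measure 114 mm over their backs; the gripper's body (76 mm by 85 mm) begins 54 mm behind the grasp point. The pads swing forward as they close: fully open they stand 13 mm farther back than shut.
Start: joints at [-1.344, 0.599, -0.003, 1.599, 0.002, 0.943, -0.08], TCP at [0.217, 0.692, 0.231] pointing down, gripper open.
Joint ranges: [-2.57, 2.57], [-0.35, 1.97], [-1.29, 1.29], [0.11, 2.56], [-1.05, 4.19], [0.11, 1.86], [-2.63, 2.63]. Speed limits (rad/s): [2.22, 2.22, 3.01, 3.01, 3.14, 3.14, 3.14].

### API

Orientations are given as a 3x3 rotation matrix whose columns are the frame's x, y, z axes.
In Python, from cell import * gives the robot as it stands.
- The arm moves only by the tool drive_tool, never from a script. Its arguments are lists of equal length, an entry for each row: "translation": the shift along the tool's x, y, z in mm, a list of three; "turn": the turn, a rotation vector about the tool's x, y, z in rad, a list of three. A call has 1 to 12 rows; each row shifts and turns the commanded pose from where the row before left it, along the tool's axes as they then stand; what a row does not reach is not made up. A row lasts 1/8 s, in which the tool goes at most 62.5 mm and 10.7 degrees, less where a joint would pass 70% of its speed; a pose out of reach is approached as far as the arm can. A call is refused whole if a number of a shift passes 62.5 or a number of a turn 0.188, either way. A call with a gripper value outside its range is refused whole. "claw" is the opening, from -1 (shut) to 1 (fully open), set as the call begins (left out, the last holds). The fingers move at their own pace and stop on an object; "grip_force" is the grip in N (left out, the last holds). Time passes only in rows, so rows that do not move let the fingers close. It gives the time, the measured TCP pose, the force, the opening and the grip force at its end, in the units of the state.
- observe(): the state, without advancing time (a new reading comes with each control period).
- grab_frame(name): name is "side" or "top"; returns the picture (384x512x3 uint8, blue, green, red); there is no depth.
- camera_info(name): a dict with "fov_y" (degrees; the focal length in pixels is half the picture's height over the tangent of half this angle, whatever the lens; pixels are square), "cx", "cy" (the principal point, pixels), "R" (3x3) and "t" (3): a world point X has camera coordinates R X + t. Camera axes: x right, y down, z forward; pixel columns grow to the right and rows downward; lengths in m; the calibration is good to about 2 mm. A picture is of the moment at which its call begins. camera_info takes no time and is no camera call.
- hand_in(): hands the job in; it is judged then, once.
Trained networks look in the newest picture that a camera, given by its name, has taken for a name from the list of things; names that differ only in an ending like _2 or _b are one class to them, and where a whole thing is asked for, a point or a joint stands for the part that bears it (a point fixed in the world has none). Each returns a list of dicts, best first, with "score" (0 to 1); they miss things now and then, are a little off and sometimes report something else, mostly with a low value. They report only what shows in the picture. A call takes as long as a camera call. They do not tell look-alikes from the thing itself.
- outline_of(query, camera): "mask" (384x512 bool, what is visible of it) and "position" ([row, column] in pixels, amid what is visible of it).
The state is a dict: "clock": time; "q": joint angles; "qvel": joint speeds; "joint_torque": joint torques, N m; "position": TCP position; "ee_rot": TCP orientation; "force": force on the tool from outside, world axes, zero at the start; "torque": the same for the moment, N m; "width": opening from 0.0 (shut) to 1.0 (fully open); "finger_force": force on a finger pad.
Only numpy, scipy, OpenCV 4.12 (cv2) and the standard library are available. Lean on these libraries where they do the work, as an engineer would, in place of code of your own. Each camera call takes 0.05 s, during which the arm holds its last target. There are 200 camera calls.

### The job

The lemon has been weighed: take the scale's pan off by its black handle and bring it, with the lemon lying in the middle, to the cake tin. The pan is locked on the scale by a twist fitting: without lifting yet, turn it a quarter turn anticlockwise (seen from above) in place, until the handle stands over the green dot, then lift it straight off. Keep the pan level so that the lemon stays centred, do not touch the lemon, leave the tin and all else where they stand, and finish still holding the pan level by its handle, centred about a hand's breadth above the tin.

Things in the scene. Friction and masses are not known exactly. Their poses are not given: they have to be found in the camera images.
- weigh_pan: The scale's pan: round steel dish, 146 mm across, with a black bar handle along its own -x. Origin on the dish's axis at the underside of its foot, which rests on the seat; z up. Rim at z = 33 mm; inner floor at 8.5 mm, flat to about 20 mm radius, then ever steeper. Below the origin a 34 mm hub with two lugs reaches down to z = -19 mm. 0.22 kg, balanced near its axis: grip firmly (about 80 N).
- pan_grip (a point): Grip point in the middle of the pan's handle, 105 mm from the pan's axis (along the pan's -x) and 30 mm above the pan's origin. The handle is a level bar 14 mm wide, 18 mm tall, reaching from 70 to 140 mm from the axis; pinch its width from above.
- scale: Cream kitchen scale, fixed, 195 mm (its x from -115 to +80 mm) by 176 mm, housing 32 mm high, with a dark round seat for the pan on top. Origin on the counter under the seat's axis; front (display, two keys) at its -x. Two dots on the housing 80 mm from the axis: red at the front left (pan locked while the handle points there), green at the front right (pan free when the handle points there).
- seat (a point): Middle of the seat's top, 56 mm above the counter; its +y points to the red dot, its -x to the green one. Twist fitting: the pan turns freely about the vertical axis between stops 2 degrees beyond locked (pan yaw = seat yaw - 90 degrees) and free (pan yaw = seat yaw); play 1.5 mm sideways, 4 mm up. It comes off only straight up, within 5 degrees of free; the 19 mm hub must clear the seat.
- lemon: Yellow lemon, 76 x 56 x 55 mm, about 0.11 kg, lying loose in the pan; it can roll. Origin at its underside (as it lies at the start).
- lemon_center (a point): Centre of the lemon.
- cake_tin: Dark round cake tin, empty and open, 140 mm across, 50 mm high, standing loose on the counter to the left of the scale. Origin at the centre of its underside. (Over the back of the counter, from x = 0.60 on, hangs a wall shelf with its underside 0.51 m above the counter: keep wrist and elbow clear of it, from the start pose too.)
- mug: Bystander, leave alone: dark and cream mug, 80 mm wide, 94 mm high. Origin at the centre of its underside.
- salt_mill: Bystander, leave alone: small grey-capped shaker, 44 mm wide, 90 mm high. Origin at the centre of its underside.
- garlic: Bystander, leave alone: garlic bulb, about 60 mm. Origin at the centre of its underside.
- onion: Bystander, leave alone: brown onion, about 79 mm wide, 85 mm high. Origin at the centre of its underside.
- spice_jar: Bystander, leave alone: glass spice jar with yellow cap, 42 mm wide, 96 mm high. Origin at the centre of its underside.
Things that resemble listed ones, but are neither listed nor needed, are in the scene too. What is meant by the lemon is not blue, and is the smaller of those in its own colour.

How it is judged:
On the way, in this order (a step that is already met when the one before it is completed fails the run):
1. the pan, still seated on the scale, has been turned a quarter turn to its free position with the lemon in its middle (angle between the x axis of weigh_pan and the x axis of seat, either way round below 0.12 rad and z of weigh_pan in the frame of scale below 0.064 m and horizontal distance between weigh_pan and scale below 0.006 m and horizontal distance between lemon_center and weigh_pan below 0.03 m), for 0.1 s.
2. the pan has been lifted off: it is clear above the seat, level, with the lemon in its middle (z of weigh_pan in the frame of scale above 0.085 m and angle between weigh_pan's own z axis and vertical below 0.15 rad and contact force between weigh_pan and scale below 0.1 N and horizontal distance between lemon_center and weigh_pan below 0.03 m), for 0.1 s.
At the end, for the whole second after the job is handed in: The gripper alone holds the pan, still and level (0.1 rad), its axis within 35 mm of the tin's and its foot 85 to 250 mm above the counter; the lemon lies still, centred in it within 25 mm; the tin stands where it was (20 mm) (horizontal distance between weigh_pan and cake_tin below 0.035 m and height (world z) of weigh_pan between 0.085 and 0.25 m and angle between each of weigh_pan, cake_tin's own z axis and vertical below 0.1 rad and horizontal distance between lemon_center and weigh_pan below 0.025 m and z of lemon_center in the frame of weigh_pan below 0.055 m and contact force between weigh_pan and the fingers above 2 N and contact force between weigh_pan and cake_tin below 0.1 N and linear speed of weigh_pan below 0.02 m/s and linear speed of lemon below 0.04 m/s and distance of cake_tin from where it was at the start of the episode below 0.02 m); the arm keeps its last pose, push and grip.
It fails at once if the pan is tipped more than 0.3 rad (angle between weigh_pan's own z axis and vertical above 0.3 rad).
It fails at once if the lemon rolls out of the middle (more than 40 mm from the pan's axis) (horizontal distance between lemon_center and weigh_pan above 0.04 m).
It fails at once if the robot touches the lemon (contact force between lemon and the arm above 0.3 N or contact force between lemon and the fingers above 0.3 N).
It fails at once if the cake tin or a bystander is pushed more than 30 mm (distance of any of cake_tin, mug, salt_mill, garlic, onion, spice_jar from where it was at the start of the episode above 0.03 m).
It also fails if it takes over 54 s, if anything falls off the work surface, if the arm or the gripper's body presses on something with over 40 N, if the wrist force passes 120 N, or if a joint passes its speed limit or range.

## Working session

There is one attempt and no reset: what is moved stays moved. The work goes in short steps, Python scripts to look and compute and a tool call to move; the robot and the scene stay as the last step left them, time stands still between calls to the robot, and variables do not carry over. Pictures are saved under pics/ and viewed, at most 10 in all, crops included, and the job is handed in when it is done.

Besides the shell and the picture viewer there is one more tool, called after "Emit:" in YAML: its name, and indented under it one key for each argument. drive_tool: Moves the arm, as the interface text tells. Its arguments: {"type":"object","properties":{"translation":{"type":"array","items":{"type":"array","items":{"type":"number"}}},"turn":{"type":"array","items":{"type":"array","items":{"type":"number"}}},"claw":{"type":"number"},"grip_force":{"type":"number"}},"required":["translation","turn"]}

```bash
mkdir -p pics
python3 - <<'E'
from cell import *
import cv2,numpy as np
s=observe();print(s['clock'],s['position'],np.round(s['ee_rot'],3),s['width'])
for c in("side","top"):
    f=grab_frame(c);cv2.imwrite(f"pics/{c}0.png",f)
    i=camera_info(c);print(c,i)
    for q in("weigh_pan","pan_grip","scale","cake_tin","lemon"):
        for d in outline_of(q,c)[:3]:
            r,cc=np.where(d["mask"]);print(q,round(d["score"],2),np.round(d["position"]),r.min(),r.max(),cc.min(),cc.max())
E
```

```text
0.0 [0.21677202 0.69136327 0.23042778] [[-0.954  0.299 -0.   ]
 [ 0.299  0.954 -0.001]
 [-0.    -0.002 -1.   ]] 0.9986778283024764
side {'fov_y': 53.08954088516592, 'cx': 254.4186731329511, 'cy': 189.5069680708781, 'R': array([[-0.6419453 , -0.76659774,  0.01530163],
       [-0.65878266,  0.54123084, -0.52256539],
       [ 0.39231573, -0.34553884, -0.85246189]]), 't': array([0.36311342, 0.51350061, 1.13845837])}
weigh_pan 0.68 [155. 328.] 146 164 317 337
weigh_pan 0.6 [206. 269.] 179 230 251 291
pan_grip 0.76 [203. 270.] 178 232 251 292
scale 0.95 [216. 273.] 194 241 239 307
cake_tin 0.84 [292. 199.] 270 314 173 217
cake_tin 0.43 [199. 273.] 186 203 262 280
lemon 0.84 [268. 246.] 257 280 231 259
lemon 0.81 [197. 270.] 188 203 263 280
lemon 0.45 [151. 366.] 147 160 361 376
top {'fov_y': 43.96365011396069, 'cx': 257.6673988494433, 'cy': 189.01234884456852, 'R': array([[ 0.06952029, -0.99750629, -0.01217119],
       [-0.88127442, -0.05569325, -0.4693119 ],
       [ 0.46746371,  0.04335286, -0.88294859]]), 't': array([-0.13156146,  0.58217493,  1.35506805])}
weigh_pan 0.84 [202. 259.] 178 220 224 282
pan_grip 0.91 [202. 256.] 178 219 225 282
scale 0.81 [225. 262.] 182 241 229 288
scale 0.34 [234. 338.] 228 242 329 346
cake_tin 0.26 [195. 259.] 188 206 249 271
lemon 0.84 [238. 188.] 225 247 174 202
lemon 0.78 [196. 259.] 188 204 249 271
lemon 0.59 [232. 398.] 222 238 388 398
```

Run:
```python
import cv2
for c,(x,y,w,h) in(("side",(130,110,270,220)),("top",(120,140,270,160))):
    f=cv2.imread(f"pics/{c}0.png")[y:y+h,x:x+w];k=2.7
    cv2.imwrite(f"pics/{c}0c.png",cv2.resize(f,None,fx=k,fy=k,interpolation=cv2.INTER_CUBIC))
```

```text
(no output)
```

View pics/side0c.png

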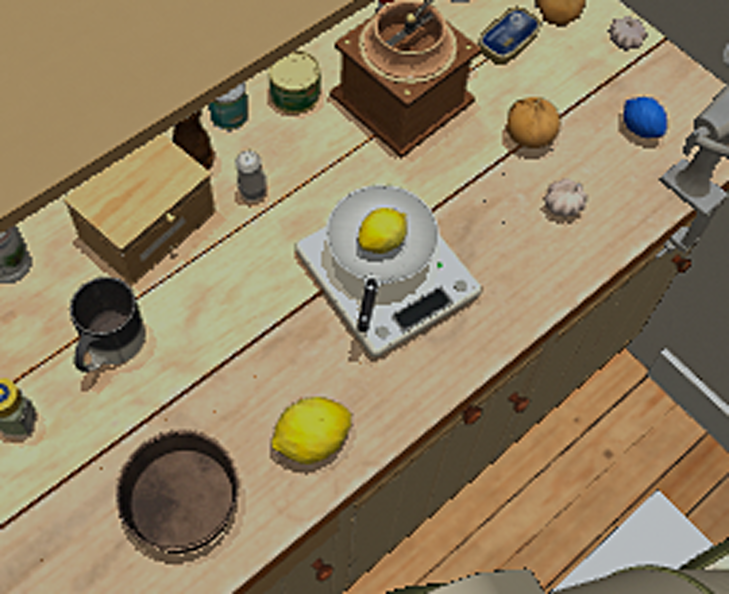

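View pics/top0c.png

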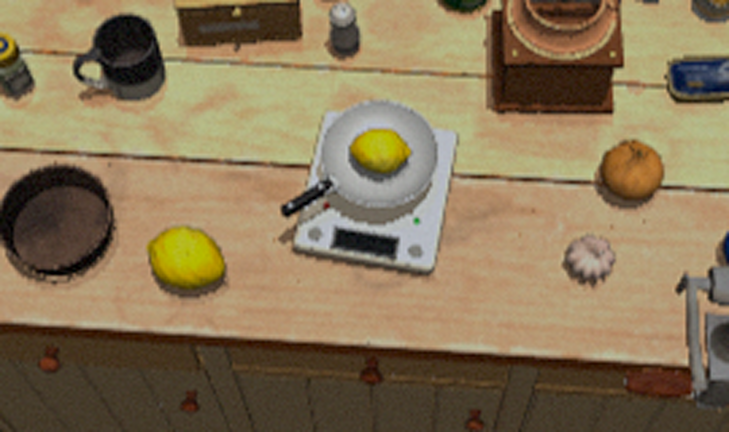

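View pics/top0.png

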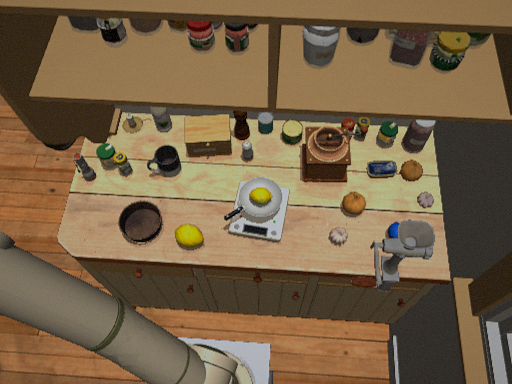

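```bash
cat > h.py <<'E'
from cell import *
import cv2,numpy as np
from scipy.optimize import minimize
C={c:camera_info(c) for c in("side","top")}
def proj(P,c):
    i=C[c];f=192/np.tan(np.radians(i["fov_y"]/2));X=np.asarray(P)@i["R"].T+i["t"]
    return X[:,:2]/X[:,2:]*f+[i["cx"],i["cy"]]
a=np.linspace(0,2*np.pi,60,endpoint=False)
def ring(r,z):return np.c_[r*np.cos(a),r*np.sin(a),0*a+z]
def box(x0,x1,y0,y1,z0,z1):return np.array([[x,y,z] for x in(x0,x1) for y in(y0,y1) for z in(z0,z1)])
def place(P,x,y,t,z=0):
    c,s=np.cos(t),np.sin(t);return P@np.array([[c,s,0],[-s,c,0],[0,0,1]])+[x,y,z]
def render(parts,c):
    m=np.zeros((384*4,512*4),np.uint8)
    for P in parts:
        h=cv2.convexHull(((proj(P,c)+.5)*4).astype(np.float32))
        cv2.fillPoly(m,[np.round(h).astype(np.int32)],255)
    return cv2.resize(m,(512,384),interpolation=cv2.INTER_AREA)/255.
def fit(make,masks,x0,step):
    def e(x):return sum(np.abs(render(make(x),c)-m).sum()/m.sum() for c,m in masks.items())
    S=np.vstack([x0]+[np.array(x0)+np.eye(len(x0))[i]*step[i] for i in range(len(x0))])
    r=minimize(e,x0,method="Nelder-Mead",options=dict(initial_simplex=S,xatol=1e-4,fatol=1e-5,maxiter=400))
    return r.x,r.fun
HANDLE=box(-.14,-.07,-.007,.007,.021,.039)
def panparts(x,y,t,z=.056):
    return [place(np.vstack([ring(.073,.033),ring(.03,0)]),x,y,t,z),place(HANDLE,x,y,t,z)]
def scaleparts(p):
    x,y,t=p[:3];return [place(box(-.115,.08,-.088,.088,0,.032),x,y,t)]+panparts(x,y,t+(p[3] if len(p)>3 else -np.pi/4))
def tinparts(p):return [place(np.vstack([ring(.07,0),ring(.07,.05)]),p[0],p[1],0)]
def near(q,c,rc,d=22):
    L=[o["mask"] for o in outline_of(q,c) if np.hypot(*(np.array(o["position"])-rc))<d]
    return L[0] if L else np.zeros((384,512),bool)
E
python3 - <<'E'
from h import *
loc={"side":(206,270),"top":(205,259)}
M={};T={}
for c in loc:
    f=grab_frame(c)
    M[c]=sum(near(q,c,loc[c]) for q in("scale","weigh_pan","pan_grip","lemon")).astype(bool)
    M[c]=cv2.morphologyEx(M[c].astype(np.uint8),cv2.MORPH_CLOSE,np.ones((3,3)))*1.
    if c=="top":
        t=(f.max(2)<105).astype(np.uint8);k=np.zeros_like(t);k[192:250,112:170]=1;t*=k
        h=cv2.convexHull(np.argwhere(t)[:,::-1].astype(np.int32));T[c]=cv2.fillPoly(np.zeros_like(t),[h],1)*1.;r,q=np.where(t);print("tin",r.min(),r.max(),q.min(),q.max())
    else:T[c]=near("cake_tin",c,(292,199))*1.
x0=[.55,0,0]
# rough start by ray to plane
for c,p in(("side",(270,200)),("top",(259,200))):
    i=C[c];F=192/np.tan(np.radians(i["fov_y"]/2));d=i["R"].T@np.array([(p[0]-i["cx"])/F,(p[1]-i["cy"])/F,1]);o=-i["R"].T@i["t"]
    X=o+d*(.08-o[2])/d[2];print(c,X)
x0=[X[0],X[1],0.]
for ms in(M,{"side":M["side"]},{"top":M["top"]}):
    print("scale",list(ms),fit(scaleparts,ms,x0,[.02,.02,.15]))
print("scale4",fit(scaleparts,M,x0+[-.785],[.02,.02,.15,.15]))
for ms in(T,{"side":T["side"]},{"top":T["top"]}):print("tin",list(ms),fit(tinparts,ms,[X[0]-.05,.35],[.03,.03]))
# lemon center
pts={c:near("lemon",c,loc[c]) for c in loc};print([np.argwhere(m).mean(0) for m in pts.values()])
x,_=fit(scaleparts,M,x0,[.02,.02,.15])
for c in loc:
    f=grab_frame(c)
    for P in scaleparts(x)+tinparts(fit(tinparts,T,[X[0]-.05,.35],[.03,.03])[0]):
        h=cv2.convexHull(((proj(P,c)+.5)*3).astype(np.float32)).astype(np.int32)
        if P is not None:
            f=cv2.resize(f,(1536,1152)) if f.shape[0]==384 else f
            cv2.polylines(f,[h],True,(255,0,255),1)
    s={"side":np.s_[500:950,480:940],"top":np.s_[510:760,320:900]}[c];cv2.imwrite(f"pics/{c}1.png",f[s])
np.save("scale.npy",x)
a,b=cv2.imread("pics/side1.png"),cv2.imread("pics/top1.png");b=cv2.resize(b,(460,198));cv2.imwrite("pics/ov.png",cv2.resize(np.vstack([a,b[:148]]),None,fx=1,fy=1))
E
```

```text
tin 194 244 112 164
side [ 0.5885379  -0.08799086  0.08      ]
top [ 0.58339873 -0.09656875  0.08      ]
scale ['side', 'top'] (array([ 0.59738909, -0.09956004, -0.10451745]), np.float64(0.16804334258608356))
scale ['side'] (array([ 0.59859839, -0.10399642, -0.10301649]), np.float64(0.09519573091150599))
scale ['top'] (array([ 0.59572268, -0.09918978, -0.11810792]), np.float64(0.06886086211743783))
scale4 (array([ 0.59702217, -0.09872308, -0.12674358, -0.72465485]), np.float64(0.1654027375171594))
tin ['side', 'top'] (array([0.51166117, 0.29146206]), np.float64(0.3574113250872897))
tin ['side'] (array([0.50971727, 0.28993966]), np.float64(0.07706129956492519))
tin ['top'] (array([0.52010473, 0.2979757 ]), np.float64(0.2457309446560399))
[array([195.08695652, 271.12681159]), array([195.78694158, 260.37800687])]
```

View pics/side1.png

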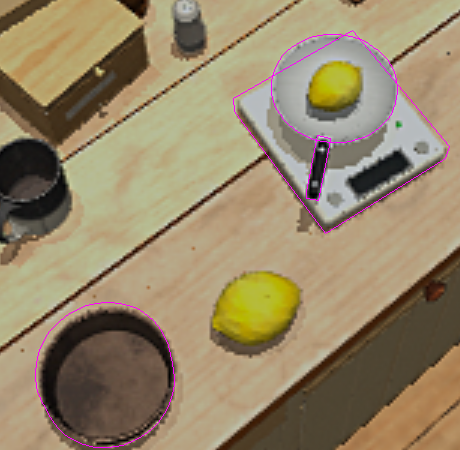

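View pics/top1.png

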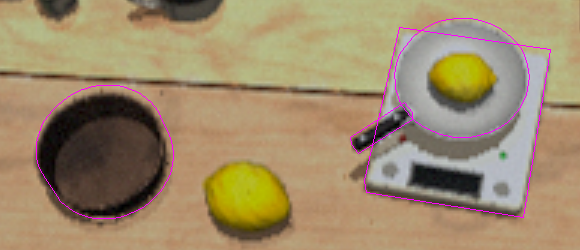

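The side view (crop ×2.7) shows the pan and lemon at about px (270,197). The black handle points at the red dot and the tin is at (199,292). In the top view the pan is at (259,200), and the fitted outlines match in both views. Moving now.

Emit:
drive_tool:
  translation:
    - [-20,-23,0]
    - [-40,-45,0]
    - [-40,-45,0]
    - [-40,-45,0]
    - [-40,-45,0]
    - [-40,-45,0]
    - [-40,-45,0]
    - [-40,-45,0]
    - [-40,-45,0]
    - [-40,-45,0]
    - [-40,-45,0]
    - [-40,-45,0]
  turn:
    - [0,0,0]
    - [0,0,0]
    - [0,0,0]
    - [0,0,0]
    - [0,0,0]
    - [0,0,0]
    - [0,0,0]
    - [0,0,0]
    - [0,0,0]
    - [0,0,0]
    - [0,0,0]
    - [0,0,0]
  claw: 1
  grip_force: 80

```text
clock: 2.85
position: [0.5017, 0.0581, 0.2317]
ee_rot: [[-0.954, 0.299, 0.001], [0.299, 0.954, 0.0], [-0.001, 0.001, -1.0]]
force: [1.1, 1.0, -0.8]
width: 1.003
finger_force: 0.0
```

Emit:
drive_tool:
  translation:
    - [-30,-30,0]
    - [-10,-15,0]
    - [0,0,0]
    - [0,0,0]
    - [0,0,0]
    - [0,0,0]
    - [0,0,0]
    - [0,0,0]
    - [0,0,0]
    - [0,0,0]
    - [0,0,0]
    - [0,0,0]
  turn:
    - [0,0,0.1]
    - [0,0,0.18]
    - [0,0,0.18]
    - [0,0,0.18]
    - [0,0,0.18]
    - [0,0,0.18]
    - [0,0,0.18]
    - [0,0,0.18]
    - [0,0,0.18]
    - [0,0,0.18]
    - [0,0,0.18]
    - [0,0,0.18]

```text
clock: 4.35
position: [0.5239, 0.0047, 0.2315]
ee_rot: [[0.73, 0.683, 0.0], [0.683, -0.73, 0.0], [0.001, 0.0, -1.0]]
force: [0.3, 0.2, -0.8]
width: 0.999
finger_force: 0.0
```

```bash
cat >> h.py <<'E'
def delta(xy,z,yaw_y):
    s=observe();R=s["ee_rot"];p=s["position"]
    y=np.array([np.cos(yaw_y),np.sin(yaw_y),0]);zz=np.array([0,0,-1.]);G=np.c_[np.cross(y,zz),y,zz]
    print("t",s["clock"],"p",np.round(p,4),"yawy",np.degrees(np.arctan2(R[1,1],R[0,1])),"q",np.round(s["q"],2),"w",round(s["width"],3),"F",np.round(s["force"],1))
    print("rotvec",np.round(cv2.Rodrigues(R.T@G)[0].ravel(),4),"shift in goal axes mm",np.round(1e3*G.T@(np.r_[xy,z]-p),1))
E
python3 - <<'E'
from h import *
import cell;print([ (k,getattr(cell,k)) for k in dir(cell) if 'offset' in k])
t=-.11-np.pi/4
delta((.597-.105*np.cos(t),-.099-.105*np.sin(t)),.15,t-np.pi/2)
E
```

```text
[('grip_point_offset', 0.0187)]
t 4.35 p [0.5239 0.0047 0.2315] yawy -46.90761784666002 q [-0.59  0.42  0.66  2.08 -0.38  0.75 -0.51] w 0.999 F [ 0.3  0.2 -0.8]
rotvec [-3.0000e-04 -5.0000e-04  1.6475e+00] shift in goal axes mm [21.6  7.8 81.5]
```

Emit:
drive_tool:
  translation:
    - [0,0,0]
    - [0,0,0]
    - [0,0,0]
    - [0,0,0]
    - [0,0,0]
    - [0,0,0]
    - [0,0,0]
    - [0,0,0]
    - [0,0,0]
    - [0,0,0]
    - [11,4,40]
    - [11,4,40]
  turn:
    - [0,0,0.165]
    - [0,0,0.165]
    - [0,0,0.165]
    - [0,0,0.165]
    - [0,0,0.165]
    - [0,0,0.165]
    - [0,0,0.165]
    - [0,0,0.165]
    - [0,0,0.165]
    - [0,0,0.165]
    - [0,0,0]
    - [0,0,0]

```text
clock: 5.85
position: [0.532, -0.0171, 0.1504]
ee_rot: [[0.629, -0.777, 0.001], [-0.777, -0.629, 0.0], [0.001, -0.001, -1.0]]
force: [0.0, -0.4, -0.5]
width: 1.001
finger_force: 0.0
```

Run:
```python
from h import *
t=-.11-np.pi/4
delta((.597-.105*np.cos(t),-.099-.105*np.sin(t)),.0673,t-np.pi/2)
for c,s in(("side",np.s_[150:270,190:330]),("top",np.s_[150:250,190:330])):
    f=grab_frame(c)[s];cv2.imwrite(f"pics/{c}2.png",cv2.resize(f,None,fx=4,fy=4,interpolation=cv2.INTER_CUBIC))
```

```text
t 5.85 p [ 0.532  -0.0171  0.1504] yawy -141.02348686991985 q [-0.69  0.7   0.99  2.15 -0.88  0.77 -1.58] w 1.001 F [ 0.  -0.4 -0.5]
rotvec [-0.001  -0.0007  0.0049] shift in goal axes mm [-0.5  0.5 83.1]
```

View pics/side2.png

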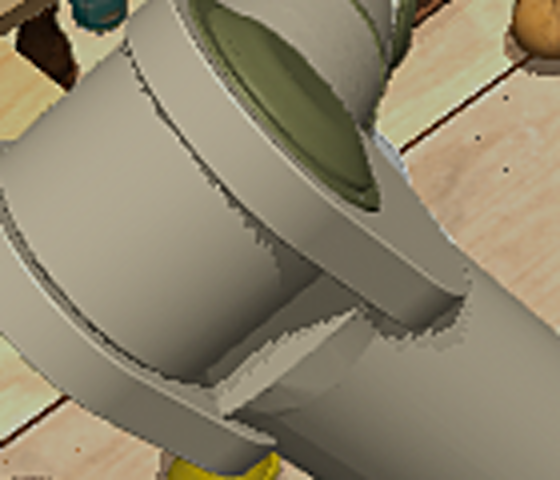

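The arm hides the pan in the side view, so I'm checking the top view.

View pics/top2.png

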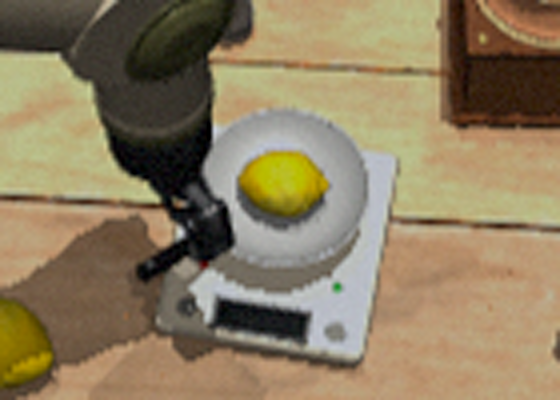

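The top view shows the open fingers over the handle, at about crop (205,230). The lemon is centred at (283,182). Descending and closing.

Emit:
drive_tool:
  translation:
    - [0,0,20]
    - [0,0,20]
    - [0,0,16]
    - [0,0,12]
    - [0,0,8]
    - [0,0,7]
    - [0,0,0]
  turn:
    - [0,0,0]
    - [0,0,0]
    - [0,0,0]
    - [0,0,0]
    - [0,0,0]
    - [0,0,0]
    - [0,0,0]

```text
clock: 6.82
position: [0.5315, -0.0174, 0.0685]
ee_rot: [[0.628, -0.778, 0.0], [-0.778, -0.628, 0.001], [-0.0, -0.0, -1.0]]
force: [-0.5, 0.4, 0.8]
width: 1.0
finger_force: 0.0
```

Emit:
drive_tool:
  translation:
    - [0,0,0]
    - [0,0,0]
    - [0,0,0]
    - [0,0,0]
    - [0,0,0]
    - [0,0,0]
    - [0,0,0]
    - [0,0,0]
  turn:
    - [0,0,0]
    - [0,0,0]
    - [0,0,0]
    - [0,0,0]
    - [0,0,0]
    - [0,0,0]
    - [0,0,0]
    - [0,0,0]
  claw: -1
  grip_force: 80

```text
clock: 7.82
position: [0.5313, -0.0176, 0.0683]
ee_rot: [[0.628, -0.779, -0.0], [-0.779, -0.628, -0.0], [-0.0, 0.0, -1.0]]
force: [-1.3, 0.1, 2.6]
width: 0.146
finger_force: 78.9
```

Run:
```python
from h import *
t=-.11-np.pi/4
delta((.597-.105*np.cos(t),-.099-.105*np.sin(t)),.0673,t-np.pi/2)
s=observe();print(s["torque"],s["finger_force"])
f=grab_frame("top")[150:250,190:330];cv2.imwrite("pics/top3.png",cv2.resize(f,None,fx=4,fy=4,interpolation=cv2.INTER_CUBIC))
m=near("lemon","top",(196,260));print(np.argwhere(m).mean(0))
for o in outline_of("weigh_pan","top")[:2]:print(o["score"],o["position"])
```

```text
t 7.825 p [ 0.5313 -0.0176  0.0683] yawy -141.12368931743794 q [-0.55  0.76  0.74  2.2  -1.01  0.58 -1.49] w 0.146 F [-1.3  0.1  2.6]
rotvec [0.     0.     0.0031] shift in goal axes mm [-0.4 -0.4  1. ]
[-0.08454394  0.21392665 -0.04891907] 78.91472339630127
[195.68582375 259.97318008]
0.72 [201.9, 262.8]
```

Emit:
drive_tool:
  translation:
    - [0,2.1,0]
    - [0.05,3.15,0]
    - [0.08,4.2,0]
    - [0.13,5.25,0]
    - [0.13,5.25,0]
    - [0.13,5.25,0]
    - [0.08,4.2,0]
    - [0.02,2.1,0]
  turn:
    - [0,0,-0.02]
    - [0,0,-0.03]
    - [0,0,-0.04]
    - [0,0,-0.05]
    - [0,0,-0.05]
    - [0,0,-0.05]
    - [0,0,-0.04]
    - [0,0,-0.02]

```text
clock: 8.98
position: [0.5101, -0.0406, 0.0684]
ee_rot: [[0.831, -0.557, 0.0], [-0.557, -0.831, 0.001], [-0.0, -0.001, -1.0]]
force: [0.1, 1.2, 1.6]
width: 0.148
finger_force: 78.9
```

Run:
```python
from h import *
t=-.11-np.pi/4+.3
delta((.597-.105*np.cos(t),-.099-.105*np.sin(t)),.0673,t-np.pi/2)
s=observe();print(s["torque"],s["ee_rot"].T@s["force"])
m=near("lemon","top",(196,260)) if len(grab_frame("top")) else 0;print(np.argwhere(m).mean(0))
for o in outline_of("weigh_pan","top")[:2]:print(o["score"],o["position"])
```

```text
t 8.975 p [ 0.5101 -0.0406  0.0684] yawy -123.82920596139783 q [-0.45  0.71  0.64  2.24 -0.96  0.49 -1.2 ] w 0.148 F [0.1 1.2 1.6]
rotvec [-0.0007  0.0003  0.005 ] shift in goal axes mm [-0.3 -0.4  1.1]
[0.13429985 0.06004727 0.0146067 ] [-0.6156208  -1.0698313  -1.63768217]
[195.74545455 260.49818182]
0.87 [201.4, 267.8]
```

Emit:
drive_tool:
  translation:
    - [0.05,3.15,0]
    - [0.13,5.25,0]
    - [0.19,6.3,0]
    - [0.19,6.3,0]
    - [0.19,6.3,0]
    - [0.19,6.3,0]
    - [0.19,6.3,0]
    - [0.19,6.3,0]
    - [0.19,6.3,0]
    - [0.19,6.3,0]
    - [0.13,5.25,0]
    - [0.05,3.15,0]
  turn:
    - [0,0,-0.03]
    - [0,0,-0.05]
    - [0,0,-0.06]
    - [0,0,-0.06]
    - [0,0,-0.06]
    - [0,0,-0.06]
    - [0,0,-0.06]
    - [0,0,-0.06]
    - [0,0,-0.06]
    - [0,0,-0.06]
    - [0,0,-0.05]
    - [0,0,-0.03]

```text
clock: 10.62
position: [0.4921, -0.1041, 0.0683]
ee_rot: [[0.999, 0.05, -0.001], [0.05, -0.999, 0.001], [-0.0, -0.001, -1.0]]
force: [-1.1, 2.4, 3.2]
width: 0.145
finger_force: 79.1
```

Run:
```python
from h import *
t=-.11-np.pi/4+.94
delta((.597-.105*np.cos(t),-.099-.105*np.sin(t)),.0673,t-np.pi/2)
s=observe();print(s["torque"],s["ee_rot"].T@s["force"])
```

```text
t 10.625 p [ 0.4921 -0.1041  0.0683] yawy -87.11492885096315 q [-0.2   0.65  0.44  2.25 -0.75  0.38 -0.65] w 0.145 F [-1.1  2.4  3.2]
rotvec [-0.0008  0.0005  0.0058] shift in goal axes mm [-0.  -0.4  1. ]
[0.58212033 0.11798253 0.22900831] [-1.01682656 -2.47393848 -3.1634263 ]
```

Emit:
drive_tool:
  translation:
    - [0.05,3.15,0]
    - [0.13,5.25,0]
    - [0.19,6.3,0]
    - [0.19,6.3,0]
    - [0.19,6.3,0]
    - [0.19,6.3,0]
    - [0.19,6.3,0]
    - [0.19,6.3,0]
    - [0.19,6.3,0]
    - [0.13,5.25,0]
    - [0.08,4.2,0]
    - [0.05,3.15,0]
  turn:
    - [0,0,-0.03]
    - [0,0,-0.05]
    - [0,0,-0.06]
    - [0,0,-0.06]
    - [0,0,-0.06]
    - [0,0,-0.06]
    - [0,0,-0.06]
    - [0,0,-0.06]
    - [0,0,-0.06]
    - [0,0,-0.05]
    - [0,0,-0.04]
    - [0,0,-0.03]

```text
clock: 12.12
position: [0.5148, -0.1646, 0.0682]
ee_rot: [[0.784, 0.621, -0.0], [0.621, -0.784, 0.0], [-0.0, -0.0, -1.0]]
force: [-3.8, 1.0, 4.7]
width: 0.15
finger_force: 79.2
```

Run:
```python
from h import *
t=-.11-np.pi/4+1.571
delta((.597-.105*np.cos(t),-.099-.105*np.sin(t)),.0673,t-np.pi/2)
s=observe();print(s["torque"],s["ee_rot"].T@s["force"])
f=grab_frame("top")[150:250,190:330];cv2.imwrite("pics/top3.png",cv2.resize(f,None,fx=4,fy=4,interpolation=cv2.INTER_CUBIC))
m=near("lemon","top",(196,260));print(np.argwhere(m).mean(0))
```

```text
t 12.125 p [ 0.5148 -0.1646  0.0682] yawy -51.64583190195299 q [ 0.    0.65  0.3   2.16 -0.48  0.39 -0.21] w 0.15 F [-3.8  1.   4.7]
rotvec [-0.0002  0.0002 -0.0062] shift in goal axes mm [0.2 0.2 0.9]
[0.33282794 0.72981013 0.19488363] [-2.35670622 -3.08807585 -4.69092245]
[195.09012876 259.87553648]
```

View pics/top3.png

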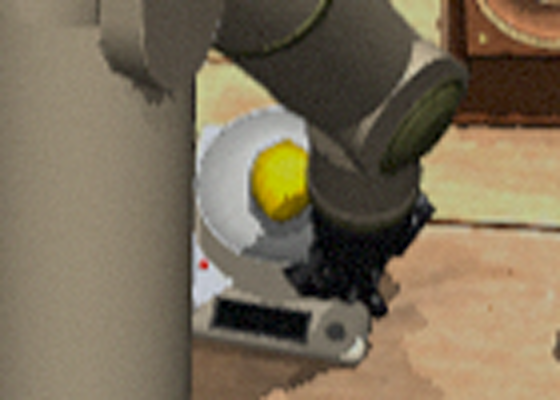

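The top view shows the handle turned to the front right, with the red dot uncovered at crop (204,265). The lemon is still in the middle at (280,180). I'll lift gently and watch the force.

Emit:
drive_tool:
  translation:
    - [0,0,0]
    - [0,0,-1]
    - [0,0,-1.5]
    - [0,0,-1.5]
    - [0,0,-1.5]
    - [0,0,-1.5]
    - [0,0,-1]
    - [0,0,0]
  turn:
    - [0,0,0]
    - [0,0,0]
    - [0,0,0]
    - [0,0,0]
    - [0,0,0]
    - [0,0,0]
    - [0,0,0]
    - [0,0,0]

```text
clock: 13.22
position: [0.515, -0.1644, 0.0764]
ee_rot: [[0.785, 0.619, 0.0], [0.619, -0.785, -0.0], [0.0, 0.0, -1.0]]
force: [-0.7, 0.5, -2.9]
width: 0.15
finger_force: 78.1
```

Emit:
drive_tool:
  translation:
    - [0,0,-2]
    - [0,0,-4]
    - [0,0,-6]
    - [0,0,-8]
    - [0,0,-10]
    - [0,0,-12]
    - [0,0,-12]
    - [0,0,-12]
    - [0,0,-9]
    - [0,0,-6]
    - [0,0,-3]
    - [0,0,-1]
  turn:
    - [0,0,0]
    - [0,0,0]
    - [0,0,0]
    - [0,0,0]
    - [0,0,0]
    - [0,0,0]
    - [0,0,0]
    - [0,0,0]
    - [0,0,0]
    - [0,0,0]
    - [0,0,0]
    - [0,0,0]

```text
clock: 14.72
position: [0.5148, -0.1643, 0.1613]
ee_rot: [[0.785, 0.619, -0.0], [0.619, -0.785, 0.0], [-0.0, -0.0, -1.0]]
force: [0.8, -0.1, -2.5]
width: 0.145
finger_force: 78.1
```

Emit:
drive_tool:
  translation:
    - [0.5,-1,0]
    - [1,-2,0]
    - [2,-4,0]
    - [3,-6,0]
    - [4,-8,0]
    - [4,-9,0]
    - [5,-10,0]
    - [5,-10,0]
    - [4,-9,0]
    - [3,-6,0]
    - [2,-4,0]
    - [1,-2,0]
  turn:
    - [0,0,0]
    - [0,0,0]
    - [0,0,0]
    - [0,0,0]
    - [0,0,0]
    - [0,0,0]
    - [0,0,0]
    - [0,0,0]
    - [0,0,0]
    - [0,0,0]
    - [0,0,0]
    - [0,0,0]

```text
clock: 16.23
position: [0.498, -0.0871, 0.1613]
ee_rot: [[0.785, 0.619, 0.0], [0.619, -0.785, -0.0], [0.0, 0.0, -1.0]]
force: [-1.1, -0.4, -2.6]
width: 0.147
finger_force: 78.1
```

Run:
```python
from h import *
t=-.11-np.pi/4+1.565
delta((.511-.105*np.cos(t),.291-.105*np.sin(t)),.162,t-np.pi/2)
p=observe()["position"]+.105*np.array([np.cos(t),np.sin(t),0]);p[2]+=.035
for c in("top","side"):
    grab_frame(c);print(c,"expected lemon",proj([p],c)[0][::-1])
    for o in outline_of("lemon",c)[:3]:print(o["score"],o["position"])
```

```text
t 16.225 p [ 0.498  -0.0871  0.1613] yawy -51.73605339540679 q [-0.26  0.48  0.45  2.18 -0.39  0.56 -0.42] w 0.147 F [-1.1 -0.4 -2.6]
rotvec [ 0.0002 -0.     -0.0018] shift in goal axes mm [ 139.9 -288.4   -0.7]
top expected lemon [182.40285648 234.17702918]
0.7 [231.7, 396.5]
0.46 [183.6, 232.0]
side expected lemon [194.83100435 257.73207899]
0.78 [266.7, 248.8]
0.62 [197.2, 256.0]
0.55 [261.0, 133.8]
```

Emit:
drive_tool:
  translation:
    - [0.9,-1.8,0]
    - [1.7,-3.6,0]
    - [2.6,-5.4,0]
    - [3.5,-7.2,0]
    - [4.4,-9,0]
    - [5.3,-10.8,0]
    - [5.3,-10.8,0]
    - [5.3,-10.8,0]
    - [5.3,-10.8,0]
    - [5.3,-10.8,0]
    - [5.3,-10.8,0]
    - [5.3,-10.8,0]
  turn:
    - [0,0,0]
    - [0,0,0]
    - [0,0,0]
    - [0,0,0]
    - [0,0,0]
    - [0,0,0]
    - [0,0,0]
    - [0,0,0]
    - [0,0,0]
    - [0,0,0]
    - [0,0,0]
    - [0,0,0]

```text
clock: 17.92
position: [0.4737, 0.0252, 0.1613]
ee_rot: [[0.785, 0.619, 0.0], [0.619, -0.785, 0.0], [0.0, 0.0, -1.0]]
force: [0.5, 0.1, -2.6]
width: 0.148
finger_force: 78.1
```

Emit:
drive_tool:
  translation:
    - [5.3,-10.8,0]
    - [5.3,-10.8,0]
    - [5.3,-10.8,0]
    - [5.3,-10.8,0]
    - [5.3,-10.8,0]
    - [5.3,-10.8,0]
    - [5.3,-10.8,0]
    - [5.3,-10.8,0]
    - [5.3,-10.8,0]
    - [5.3,-10.8,0]
    - [5.3,-10.8,0]
    - [5.3,-10.8,0]
  turn:
    - [0,0,0]
    - [0,0,0]
    - [0,0,0]
    - [0,0,0]
    - [0,0,0]
    - [0,0,0]
    - [0,0,0]
    - [0,0,0]
    - [0,0,0]
    - [0,0,0]
    - [0,0,0]
    - [0,0,0]

```text
clock: 19.42
position: [0.4434, 0.1663, 0.1613]
ee_rot: [[0.785, 0.619, 0.0], [0.619, -0.785, -0.0], [0.0, 0.0, -1.0]]
force: [-0.4, -0.7, -3.7]
width: 0.146
finger_force: 78.1
```

Emit:
drive_tool:
  translation:
    - [5.2,-10.8,0]
    - [4.8,-9.9,0]
    - [4.4,-9,0]
    - [3.8,-8,0]
    - [3,-6.3,0]
    - [2.2,-4.5,0]
    - [1.7,-3.6,0]
    - [0.9,-1.8,0]
    - [0.5,-1,0]
    - [0.4,-0.9,0]
    - [0,0,0]
    - [0,0,0]
  turn:
    - [0,0,0]
    - [0,0,0]
    - [0,0,0]
    - [0,0,0]
    - [0,0,0]
    - [0,0,0]
    - [0,0,0]
    - [0,0,0]
    - [0,0,0]
    - [0,0,0]
    - [0,0,0]
    - [0,0,0]

```text
clock: 20.92
position: [0.4302, 0.2259, 0.1613]
ee_rot: [[0.785, 0.619, 0.0], [0.619, -0.785, 0.0], [0.0, 0.0, -1.0]]
force: [0.2, 0.2, -3.1]
width: 0.149
finger_force: 78.1
```

Emit:
drive_tool:
  translation:
    - [0,0,0]
    - [0,0,0]
    - [0,0,0]
    - [0,0,0]
    - [0,0,0]
    - [0,0,0]
    - [0,0,0]
    - [0,0,0]
  turn:
    - [0,0,0]
    - [0,0,0]
    - [0,0,0]
    - [0,0,0]
    - [0,0,0]
    - [0,0,0]
    - [0,0,0]
    - [0,0,0]

```text
clock: 21.92
position: [0.4302, 0.226, 0.1613]
ee_rot: [[0.785, 0.619, 0.0], [0.619, -0.785, 0.0], [0.0, 0.0, -1.0]]
force: [-0.7, 0.1, -3.9]
width: 0.148
finger_force: 78.1
```

Run:
```python
from h import *
t=-.11-np.pi/4+1.565
delta((.511-.105*np.cos(t),.291-.105*np.sin(t)),.162,t-np.pi/2)
p=observe()["position"]+.105*np.array([np.cos(t),np.sin(t),0]);p[2]+=.035
V=[]
for c in("side","top"):
    f=grab_frame(c);u=proj([p],c)[0];print(c,"expected lemon",u[::-1])
    for o in outline_of("lemon",c)[:3]:print(o["score"],o["position"])
    x,y=map(int,u);V.append(cv2.resize(f[y-50:y+50,x-50:x+50],(400,400)))
cv2.imwrite("pics/end.png",np.hstack(V))
```

```text
t 21.925 p [0.4302 0.226  0.1613] yawy -51.73571135224292 q [-0.97  0.47  0.52  2.23 -0.45  0.54 -1.01] w 0.148 F [-0.7  0.1 -3.9]
rotvec [ 0.     -0.0001 -0.0018] shift in goal axes mm [-1.3 -0.8 -0.7]
side expected lemon [272.33160684 187.6681434 ]
0.84 [269.5, 250.1]
0.69 [273.4, 186.4]
0.51 [150.5, 364.9]
top expected lemon [196.3750682  128.69781472]
0.83 [237.8, 188.5]
0.67 [232.5, 399.0]
```

View pics/end.png

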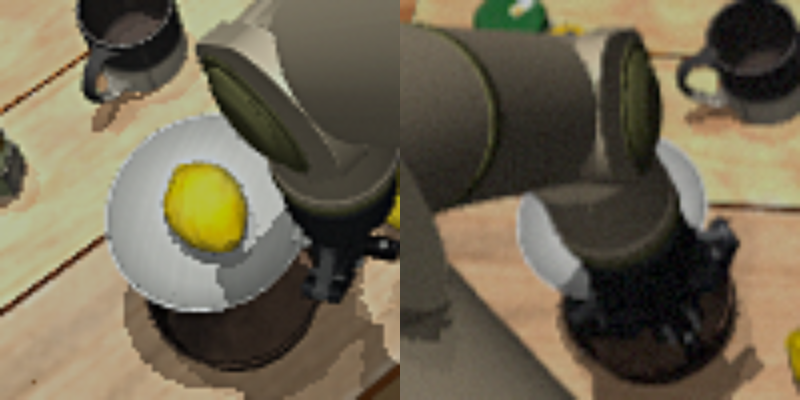

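The side crop shows the pan level above the tin with the lemon centred at (205,207), where I expected it. The tin's fitted position comes mainly from the clean side mask, and the two cameras agree within about 10 mm.

```bash
python3 -c "
from cell import *
print(hand_in())"
```

```text
the job is handed in; nothing more can be done
None
```

I turned the pan to free, lifted it straight off and handed in at about 22 s, holding it level about 15 cm above the counter, over the tin, with the lemon centred to within a few mm; no verdict came back.

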